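Tap the rack dock's locking pin home

TASK

Pick up the mallet by its handle and knock the yellow-capped sprung locking pin of the tube-rack dock fully home with one or more brisk taps of the mallet's head, not a slow push. Then stand the mallet upright on its head, centred on the raised rubber-topped stand, and let go. Do not touch the dock with the gripper, and leave the bottle, the jar and the blue bin where they are.

Things in the scene. Friction and masses are not known exactly. Their poses are not given: they have to be found in the camera images.
- mallet: Small mallet, 260 g (may vary by a third): a round head, 44 mm in diameter and 60 mm tall, dark steel with white plastic faces at both ends, and a straight wooden handle. At the start it stands on the bench on one face, head axis vertical and handle level, roughly towards the robot. Origin: centre of the head's lower face. z up along the head's axis; the handle points along its -x.
- mallet_head (a point): Centre of the mallet's head, 30 mm above its lower (striking) face; axes as the mallet's.
- mallet_grip (a point): Centre of the handle at the place to grip it, 62 mm from the head's axis and 30 mm above the level of the head's lower face. The handle is 18 mm wide and 18 mm high, and runs along the mallet's -x from the head's side (22 mm from the axis) to 127 mm from the axis. Head and handle centre lines are level with each other. The centre of mass lies about 9 mm from the head's axis towards the handle.
- fixture: Tube-rack dock, fixed to the bench: aluminium base plate 185 x 100 x 12 mm (reaching 40 mm to -x and 145 mm to +x of the pin), with a dark round collar (38 mm in diameter, top at 80 mm) that carries the pin, and on the +x side a blue rack with nine capped tubes (from 63 to 141 mm from the pin's axis, 82 mm wide, caps' tops at 78 mm). Origin: on the bench, on the pin's axis; +x points to the rack (away from the robot), z up.
- lock_pin (a joint): How far the pin is driven down, in m: 0 = fully up (top of cap 103 mm above the bench), 0.015 = fully home, its cap seated on the collar (top of cap at 88 mm). It starts between 0 and 0.004. A light spring (0.5 to 2 N) pushes up, but a 6 N friction grip keeps the pin wherever it is left; driving it down takes 7 to 9 N.
- pin_top (a point): Centre of the top of the pin's yellow cap (26 mm in diameter, 8 mm thick, flat); moves with the pin.
- stand_top (a point): Centre of the top of the mallet stand, fixed to the bench: a flat black rubber disc, 60 mm in diameter, 52 mm above the bench, on a thin steel post with a grey round foot of 90 mm diameter.
- reagent: Bystander, loose: amber bottle, 48 mm in diameter, 110 mm tall. Origin: centre of its underside.
- jar: Bystander, loose: white jar with a blue cap, 52 mm in diameter, 70 mm tall. Origin: centre of its underside.
- bin: Bystander, loose: open blue bin, 70 x 100 x 45 mm. Origin: centre of its underside.
Mind the look-alikes: they are no part of the job. Leave any green look-alike of the mallet alone. Several things have the shape of the fixture; the one meant has the colours described above.

How it is judged:
On the way, in this order (a step that is already met when the one before it is completed fails the run):
1. the mallet, held in the gripper, strikes the pin: it bears on the pin while the pin moves down at more than 30 mm/s, before the pin is home (contact force between mallet and fixture above 1 N and contact force between the fingers and mallet above 1 N and velocity of joint lock_pin above 0.03 m/s and value of joint lock_pin below 0.012 m).
2. the pin is fully home (within 1.5 mm) and the mallet's head is lifted off it (value of joint lock_pin above 0.0135 m and contact force between mallet and fixture below 0.1 N), for 0.1 s.
At the end, for the whole second after the job is handed in: The pin is home to within 1.5 mm of its 15 mm travel; the mallet stands at rest on the stand on the face that was down at the start, upright within 0.1 rad, its head's axis within 15 mm of the stand's centre (value of joint lock_pin above 0.0135 m and horizontal distance between mallet_head and stand_top below 0.015 m and z of mallet_head in the frame of stand_top between 0.026 and 0.034 m and angle between mallet's own z axis and vertical below 0.1 rad and linear speed of mallet below 0.02 m/s and angular speed of mallet below 0.2 rad/s); the robot touches nothing.
It fails at once if the robot itself touches the dock or its pin (contact force between any of the fingers, the arm and fixture above 1 N).
It fails at once if the bottle, jar or bin is moved more than 30 mm or tipped (distance of any of reagent, jar, bin from where it was at the start of the episode above 0.03 m or angle between any of reagent, jar, bin's own z axis and vertical above 0.3 rad).
It also fails if it takes over 50 s, if anything falls off the work surface, if the arm or the gripper's body presses on something with over 40 N, if the wrist force passes 120 N, or if a joint passes its speed limit or range.

ROBOT

A 6-joint arm with a two-finger parallel gripper is mounted at the origin on the work surface. World frame = base frame: x ahead of the robot, y to its left, z up, the work surface at z = 0. Lengths are in m, angles in rad, forces in N, time in s.
With the tool pointing down it reaches from about 0.275 to 0.725 m from the base axis. Payload 15.9 kg.
Tool frame: the origin (TCP) lies on the centre line of the jaws, within the pads' length; the fingertips stand nose_length ahead of it and the grasp point (between the pads) lies 6 mm ahead of it (nose_length is the distance from the TCP to the fingertips, in m); z points along the fingers, y is the direction in which the jaws open and shut (so a half turn about z gives the same grasp; the last joint's range is limited). The gripper opens to 85 mm and grips with 20 to 120 N. Pads are 22 mm wide; open, the fingers measure 114 mm over their backs; the gripper's body (76 mm by 85 mm) begins 54 mm behind the grasp point. The pads swing forward as they close: fully open they stand 13 mm farther back than shut.
Start: joints at [-1.349, 0.213, -0.034, 1.323, 0, 1.571], TCP at [0.11, -0.488, 0.256] pointing down, gripper open.
Joint ranges: [-2.98, 2.98], [-0.74, 1.72], [-1.14, 1.35], [-2.1, 2.04], [-1.57, 1.44], [-3.14, 3.14]. Speed limits (rad/s): [1.89, 1.89, 2.39, 2.57, 3.14, 3.14].

INTERFACE

Orientations are given as [roll, pitch, yaw] about the fixed x, y, z axes, in that order (R = Rz(yaw) Ry(pitch) Rx(roll)).
In Python, from rig import * gives the robot as it stands. Calls block until the motion is done:
- reach(position, orientation): joint-space move of the TCP to a pose.
- move_l(position, orientation=None, max_speed=0.15): straight line of the TCP; orientation=None keeps the orientation; max_speed is the mean speed in m/s.
- goto_joints(angles): joint-space move.
- let_go() and grab(effort=None): open the fingers fully, or close them until they stop; effort is the grip in N (None keeps the last).
- wait(seconds).
- ik(position, orientation): joint angles nearest the present ones, or None.
- state(): the state.
- read_camera(name): name is "scene" or "side" or "wrist"; returns (picture, depth): 400x640x3 uint8, red, green, blue; 400x640 float32, m along the optical axis (not along the pixel's ray), 0 where there is no reading.
- calibration(name): a dict with "K" (3x3 intrinsics, pixels), "extrinsics" (4x4, takes a point from world to camera coordinates). Camera axes: x right, y down, z forward; pixel columns grow to the right and rows downward; lengths in m; the calibration is good to about 2 mm. The wrist camera is an equidistant fisheye: a pixel r from the principal point sees the ray r / f radians off the axis. A picture is of the moment at which its call begins: read the wrist's pose just before it. calibration takes no time and is no camera call; for the wrist camera it gives the pose at the moment of the call.
A pose or a line that the arm cannot do raises PlanningError and nothing moves.
- job_done(): hands the job in, once; it reports no verdict.
The state is a dict: "time_s": time; "qpos": joint angles; "qvel": joint speeds; "tau": joint torques, N m; "tool_pos": TCP position; "tcp_rot": TCP orientation; "wrist_force": force on the tool from outside, world axes, zero at the start; "wrist_torque": the same for the moment, N m; "opening": finger opening in m.
Only numpy, scipy, OpenCV 4.12 (cv2) and the standard library are available. Lean on these libraries where they do the work, as an engineer would, in place of code of your own. Each camera call takes 0.05 s, during which the arm holds its last target.

## Working session

There is one attempt and no reset: what is moved stays moved. The work goes in short steps, each a Python script; the robot and the scene stay as the last script left them, time stands still between calls to the robot, and variables do not carry over. Pictures are saved under pics/ and viewed, and the job is handed in when it is done.

```bash
mkdir -p pics; ls; python3 - <<'E'
from rig import *
import cv2,numpy as np
s=state();print(s)
for n in["scene","side","wrist"]:
    c=calibration(n);print(n,np.round(c["K"],1).tolist(),np.round(c["extrinsics"],3).tolist())
    p,d=read_camera(n);cv2.imwrite(f"pics/{n}0.png",p[:,:,::-1]);np.savez(f"{n}0.npz",p=p,d=d,K=c["K"],E=c["extrinsics"])
E
```

```text
pics
{'time_s': 0.0, 'qpos': array([-1.34900426e+00,  2.13372903e-01, -3.50611454e-02,  1.32348011e+00,
       -4.38931172e-06,  1.57080915e+00]), 'qvel': array([ 0.00017382,  0.00025769, -0.00103038, -0.00094526,  0.00044265,
       -0.00081935]), 'tau': array([ 5.98660103e-03, -6.86162138e+01,  4.87118626e+01,  1.73606834e-02,
        3.80670735e-04, -2.94937433e-05]), 'tool_pos': array([ 0.10992057, -0.48745443,  0.25580696]), 'tcp_rot': array([-3.14047482e+00,  4.40364312e-06,  2.21779248e-01]), 'wrist_force': array([ 0.39514742, -0.05461696, -0.51234997]), 'wrist_torque': array([-0.01419556,  0.03219135, -0.00630958]), 'opening': 0.08534493407768941}
scene [[410.0, 0.0, 323.2], [0.0, 410.0, 196.9], [0.0, 0.0, 1.0]] [[0.325, 0.946, -0.003, -0.189], [0.535, -0.186, -0.824, -0.216], [-0.78, 0.266, -0.566, 1.299], [0.0, 0.0, 0.0, 1.0]]
side [[423.4, 0.0, 319.7], [0.0, 423.4, 200.7], [0.0, 0.0, 1.0]] [[-0.942, -0.335, -0.017, 0.496], [-0.235, 0.696, -0.678, 0.191], [0.239, -0.635, -0.735, 0.972], [0.0, 0.0, 0.0, 1.0]]
wrist [[309.7, 0.0, 323.3], [0.0, 309.7, 201.2], [0.0, 0.0, 1.0]] [[0.22, -0.976, 0.0, -0.5], [-0.935, -0.21, 0.285, -0.037], [-0.278, -0.063, -0.958, 0.38], [0.0, 0.0, 0.0, 1.0]]
```

View pics/scene0.png

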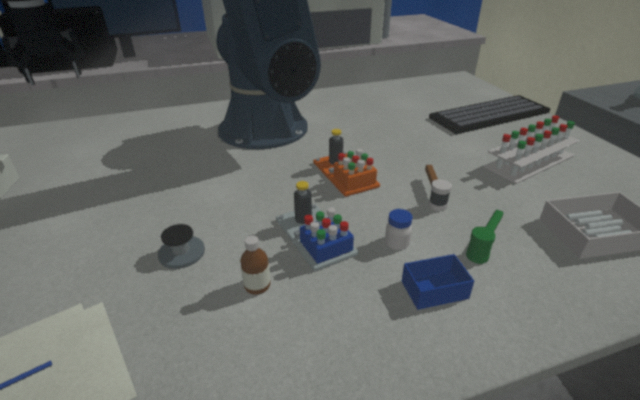

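View pics/side0.png

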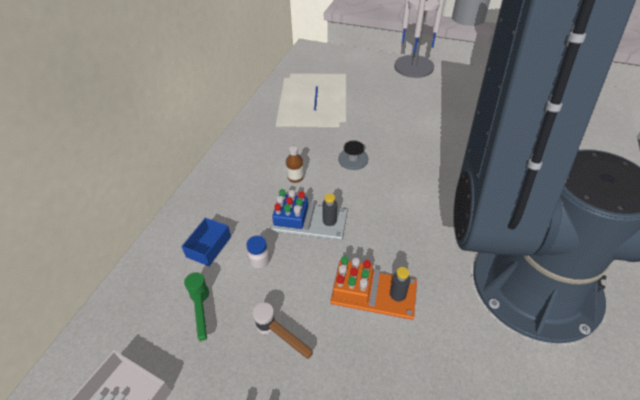

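View pics/wrist0.png

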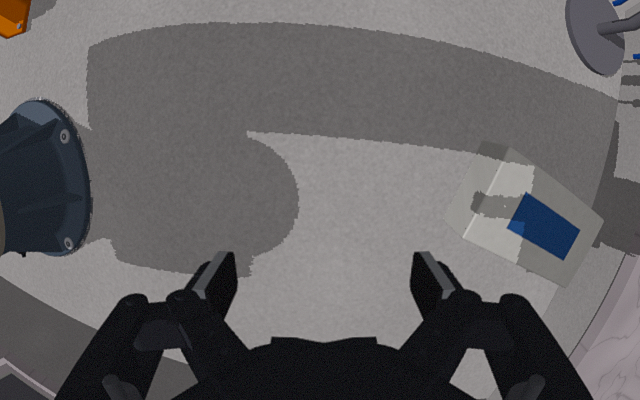

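The scene view shows the mallet (head 440,188), the blue dock (pin cap 302,187), the stand (178,235), the bottle (256,268), the jar (398,230) and the bin (437,280). The look-alikes are an orange dock and a green mallet. Next I'll localise by depth.

```bash
cat > h.py <<'E'
import numpy as np,cv2
def cloud(f):
    z=np.load(f);p,d,K,E=z["p"],z["d"],z["K"],z["E"]
    v,u=np.mgrid[:400,:640]
    c=np.stack([(u-K[0,2])/K[0,0]*d,(v-K[1,2])/K[1,1]*d,d],-1)
    w=(c-E[:3,3])@E[:3,:3]
    w[d==0]=np.nan
    return p,w
E
python3 - <<'E'
from h import *
np.set_printoptions(precision=4,suppress=True)
def rep(n,m,w,s):
    q=w[m&~np.isnan(w[...,0])]
    print(n,s,len(q),"med",np.median(q,0),"lo",np.percentile(q,3,axis=0),"hi",np.percentile(q,97,axis=0))
for s,rois in {"scene":dict(yel=(290,180,314,192),stand=(160,222,196,250),mal=(425,165,455,212),jar=(384,206,414,255),reag=(240,235,275,295),bin=(400,255,475,305),rack=(300,205,357,260)),
 "side":dict(yel=(322,192,338,205),stand=(340,138,368,160),mal=(250,300,315,360),jar=(243,234,272,272),reag=(284,145,306,185),bin=(180,215,232,265),rack=(270,185,350,240))}.items():
    p,w=cloud(s+"0.npz");hsv=cv2.cvtColor(p,cv2.COLOR_RGB2HSV);H,S,V=[hsv[...,i].astype(int) for i in range(3)]
    for n,(a,b,c,d) in rois.items():
        m=np.zeros(p.shape[:2],bool);m[b:d,a:c]=1
        z=w[...,2]
        if n=="yel": rep("yel",m&(S>120)&(H>18)&(H<35),w,s); rep("yeltop",m&(S>120)&(H>18)&(H<35)&(V>.8*V[m&(S>120)].max()),w,s)
        if n=="stand": rep(n,m&(z>.046)&(z<.06),w,s)
        if n=="mal":
            rep("headtop",m&(z>.054)&(z<.068)&(S<60),w,s); rep("handle",m&(z>.03)&(S>80)&(H<20),w,s)
            q=w[m&(z>.033)&(z<.046)&(S>80)&(H<20)][:,:2]; q0=q.mean(0); _,_,V2=np.linalg.svd(q-q0); print(" hdl mean",q0,"dir",V2[0],"len",np.ptp((q-q0)@V2[0]))
        if n in("jar","reag","bin","rack"): rep(n,m&(z>.02),w,s)
        if n=="rack":
            mm=m&(z>.006)&(z<.018);q=w[mm][:,:2].astype(np.float32);print(" plate",cv2.minAreaRect(q))
E
```

```text
yel scene 82 med [ 0.5117 -0.0209  0.1035] lo [ 0.4982 -0.0301  0.0977] hi [ 0.5191 -0.0109  0.105 ]
yeltop scene 61 med [ 0.509  -0.0199  0.1039] lo [ 0.4978 -0.0294  0.1022] hi [ 0.5188 -0.0105  0.105 ]
stand scene 568 med [ 0.5242 -0.2768  0.053 ] lo [ 0.4939 -0.3026  0.0471] hi [ 0.5474 -0.2503  0.0547]
headtop scene 207 med [0.5481 0.2902 0.0606] lo [0.5271 0.2724 0.0547] hi [0.5658 0.3103 0.0624]
handle scene 93 med [0.4654 0.3183 0.0399] lo [0.4347 0.3056 0.0353] hi [0.4922 0.3317 0.0418]
 hdl mean [0.4645 0.3183] dir [ 0.9359 -0.3523] len 0.06408785066966632
jar scene 780 med [0.6433 0.1368 0.056 ] lo [0.6137 0.1201 0.0224] hi [0.6547 0.1626 0.072 ]
reag scene 1152 med [ 0.6691 -0.1533  0.0686] lo [ 0.6506 -0.1735  0.0234] hi [ 0.6786 -0.131   0.1112]
bin scene 1594 med [0.7743 0.1479 0.0352] lo [0.7323 0.0967 0.021 ] hi [0.8056 0.1975 0.0462]
rack scene 2117 med [ 0.6261 -0.0096  0.0532] lo [ 0.5218 -0.0445  0.0236] hi [0.6487 0.0353 0.0796]
 plate ((0.5622979402542114, -0.009918071329593658), (0.17838019132614136, 0.09987646341323853), 9.503426551818848)
yel side 73 med [ 0
[... 346 characters left out ...]
62 0.0562] hi [0.5648 0.3146 0.0626]
handle side 464 med [0.4737 0.3219 0.0385] lo [0.4286 0.301  0.0314] hi [0.5222 0.3411 0.0419]
 hdl mean [0.4744 0.3214] dir [-0.944  0.33 ] len 0.10618148678402722
jar side 541 med [0.6239 0.1567 0.0653] lo [0.6061 0.1287 0.0237] hi [0.6487 0.1705 0.0727]
reag side 444 med [ 0.6488 -0.1372  0.0679] lo [ 0.6319 -0.1575  0.023 ] hi [ 0.6712 -0.1259  0.1109]
bin side 750 med [0.7689 0.1527 0.0355] lo [0.7315 0.1003 0.0209] hi [0.8051 0.2012 0.0466]
rack side 1651 med [0.58   0.0006 0.0535] lo [ 0.4913 -0.0357  0.0231] hi [0.6348 0.0431 0.1018]
 plate ((0.5582684874534607, -0.008785776793956757), (0.18520544469356537, 0.10295598953962326), 9.763555526733398)
```

The measurements agree across both cameras:

| Item | Position | Yaw / height |
|---|---|---|
| Mallet head | (0.546, 0.293) | yaw about -0.36 |
| Pin | (0.508, -0.018) | top about 0.103 |
| Stand | (0.521, -0.275) | top at 0.052 |

I'm going to hover over the grip point and look again.

```bash
python3 - <<'E'
from rig import *
import numpy as np,cv2
yaw=-0.36;g=np.array([0.546,0.293])-0.062*np.array([np.cos(yaw),np.sin(yaw)])
print(g)
for y in(yaw,yaw+np.pi):print(ik([*g,0.18],[np.pi,0,y]),ik([*g,0.036],[np.pi,0,y]))
reach([*g,0.16],[np.pi,0,yaw])
s=state();print(s["time_s"],s["tool_pos"],s["tcp_rot"],s["qpos"],s["wrist_force"])
c=calibration("wrist");p,d=read_camera("wrist");cv2.imwrite("pics/w1.png",p[:,:,::-1]);np.savez("w1.npz",p=p,d=d,K=c["K"],E=c["extrinsics"])
E
```

```text
[0.4879744 0.314841 ]
[ 0.57299336  0.40238925  0.03220008  1.20060716  0.         -2.20859929] [ 0.57299336  0.50901513 -0.18835194  0.87342926  0.         -2.20859929]
[0.57299336 0.40238925 0.03220008 1.20060716 0.         0.93299336] [ 0.57299336  0.50901513 -0.18835194  0.87342926  0.          0.93299336]
3.3083 [0.488261   0.31441081 0.16005853] [-3.14156443e+00 -1.03214642e-04 -3.61262084e-01] [ 5.72136447e-01  4.11685778e-01 -5.24284661e-03  1.15378359e+00
 -6.61492574e-05 -2.20819413e+00] [-0.33777329  0.37802813 -0.46466732]
```

View pics/w1.png

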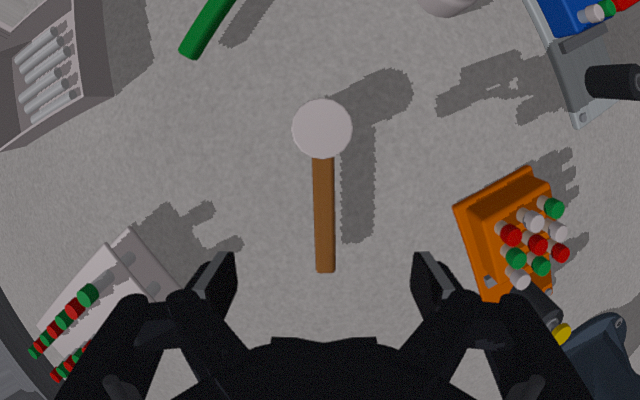

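The wrist view shows the mallet head at (322,128) and the handle end at (326,270), in line with the gripper. I'll check the numbers, then flip the wrist half a turn, which leaves joint 6 in mid-range for later, and grasp.

```bash
cat >> h.py <<'E'
def wray(uv,K,E,z):
    a=(np.array(uv,float)-[K[0,2],K[1,2]])/K[0,0];th=np.hypot(*a)
    r=np.array([*(a/th*np.sin(th)),np.cos(th)]);R=E[:3,:3];C=-R.T@E[:3,3];r=R.T@r
    return C+r*(z-C[2])/r[2]
E
python3 - <<'E'
from rig import *
from h import *
z=np.load("w1.npz");K,E,p=z["K"],z["E"],z["p"]
hsv=cv2.cvtColor(p,cv2.COLOR_RGB2HSV)
h=wray((322,128),K,E,.06);e1=wray((325.5,272),K,E,.039);e0=wray((323.5,160),K,E,.039)
print(h,e0,e1);v=h-e1;yaw=np.arctan2(v[1],v[0]);print(yaw,np.hypot(*v[:2]),np.arctan2(*(e0-e1)[1::-1]))
hx=(h[:2]+[0.546,0.293])/2
y=-0.35
g=hx-0.062*np.array([np.cos(y),np.sin(y)]);print(g)
yt=y+np.pi
reach([*g,0.12],[np.pi,0,yt])
s=state();print(s["time_s"],s["tool_pos"],s["qpos"])
c=calibration("wrist");p,d=read_camera("wrist");cv2.imwrite("pics/w2.png",p[:,:,::-1]);np.savez("w2.npz",p=p,d=d,K=c["K"],E=c["extrinsics"])
E
```

```text
[0.54552288 0.29369484 0.06      ] [0.52065648 0.30192527 0.039     ] [0.4275949  0.33521886 0.039     ]
-0.33855631293028227 0.12502501020988718 -0.34356999275265726
[0.48752033 0.31460708]
6.0 [0.48754146 0.31460573 0.12004696] [ 5.73053711e-01  4.34908378e-01 -7.48444846e-02  1.06096455e+00
  6.89438064e-06  9.22570255e-01]
```

View pics/w2.png

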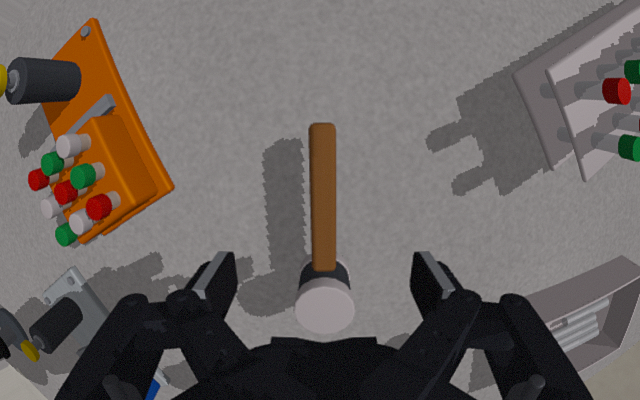

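The handle runs from (322,125) to (324,270), centred between the jaws, with the head at (325,310). Nothing is in the jaws' way, so I'm descending to grasp.

```bash
python3 - <<'E'
from rig import *
from h import *
s=state();p=s["tool_pos"]
move_l([p[0],p[1],0.036],max_speed=0.1)
s=state();print(s["time_s"],s["tool_pos"],s["wrist_force"])
grab(110)
s=state();print(s["time_s"],s["tool_pos"],s["tcp_rot"],s["wrist_force"],s["opening"])
move_l([p[0],p[1],0.12],max_speed=0.1)
s=state();print(s["time_s"],s["tool_pos"],s["wrist_force"],s["wrist_torque"],s["opening"])
for n in["side","scene","wrist"]:
    c=calibration(n);q,d=read_camera(n);cv2.imwrite(f"pics/{n}3.png",q[:,:,::-1]);np.savez(f"{n}3.npz",p=q,d=d,K=c["K"],E=c["extrinsics"])
E
python3 - <<'E'
import cv2,numpy as np
a=cv2.imread('pics/side3.png');b=cv2.imread('pics/scene3.png')
a=cv2.resize(a[210:400,180:440],None,fx=2,fy=2);b=cv2.resize(b[100:290,360:560],None,fx=2,fy=2,)
cv2.imwrite('pics/c3.png',np.hstack([a[:,:400],b]))
E
```

```text
7.0417 [0.48792786 0.31486389 0.03660721] [-0.51109526  0.37212575 -0.10237599]
7.675 [0.48762248 0.31469595 0.0362254 ] [3.14136240e+00 1.27323194e-04 2.79162183e+00] [-1.84626478 -0.73331408  4.8097473 ] 0.016342433757988245
8.6667 [0.48720218 0.31441866 0.11928539] [ 0.95383955 -0.47341918 -3.7171532 ] [ 0.03261608  0.11485592 -0.04111528] 0.016276501957096717
```

View pics/c3.png

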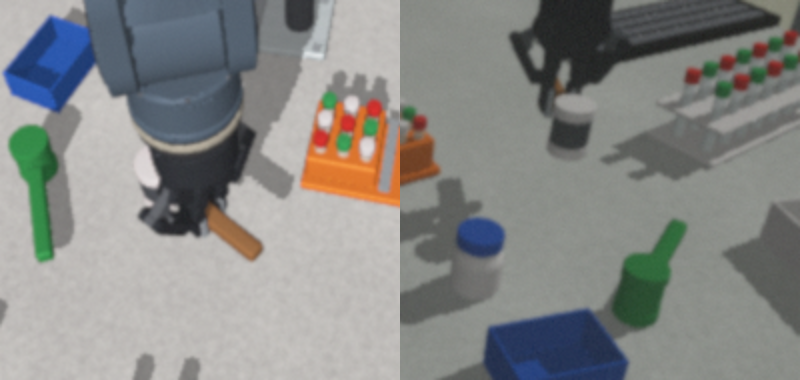

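View pics/wrist3.png

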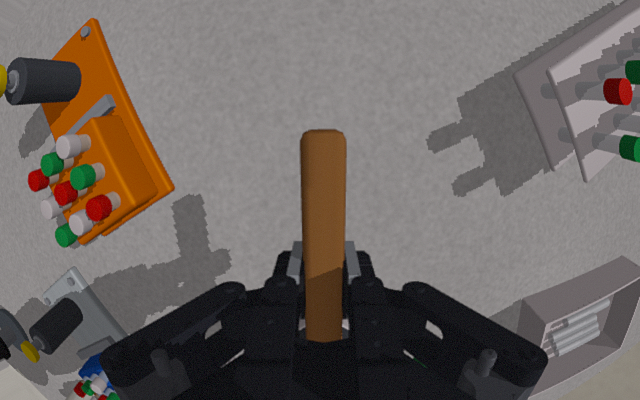

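The mallet is held: the scene crop shows the head hanging upright, and the handle is centred between the pads. I'll measure droop and the head position from depth.

```bash
python3 - <<'E'
from h import *
np.set_printoptions(precision=4,suppress=True)
p,w=cloud("scene3.npz");hsv=cv2.cvtColor(p,cv2.COLOR_RGB2HSV)
m=np.zeros((400,640),bool);m[140:185,428:465]=1
x,y,z=w[...,0],w[...,1],w[...,2]
m&=(np.hypot(x-.546,y-.293)<.04)&(z>.07)&(hsv[...,1]<70)
q=w[m];print(len(q),q.min(0),q.max(0))
t=m&(z>.137)&(z<.16)&(hsv[...,2]>110);q=w[t];A=np.c_[q[:,:2]-[.546,.293],np.ones(len(q))];print(len(q),np.linalg.lstsq(A,q[:,2],rcond=None)[0],np.median(q,0),q.min(0),q.max(0))
# lower edge rows
print(np.percentile(w[m][:,2],[1,3,50,97]))
# handle in side view
p,w=cloud("side3.npz");hsv=cv2.cvtColor(p,cv2.COLOR_RGB2HSV)
h=(hsv[...,0]<20)&(hsv[...,1]>90)&(np.hypot(w[...,0]-.44,w[...,1]-.333)<.06)&(w[...,2]>.115);q=w[h];print(len(q),q.min(0),q.max(0))
ax=np.array([np.cos(-.35),np.sin(-.35)]);s=(q[:,:2]-[.546,.293])@ax
hi=[(a,np.percentile(q[(s>a)&(s<a+.01),2],85)) for a in np.arange(-.14,-.06,.01) if ((s>a)&(s<a+.01)).sum()>5];print(np.array(hi),s.min())
# wrist depth of the handle top
z=np.load("wrist3.npz");d=z["d"];print(d[140:330:20,318:330:5])
E
```

```text
633 [0.5233 0.2696 0.084 ] [0.5676 0.3137 0.1451]
191 [-0.0598  0.0173  0.1429] [0.5492 0.2907 0.1432] [0.5233 0.2708 0.1373] [0.5676 0.3137 0.1451]
[0.085  0.087  0.1221 0.1442]
298 [0.4246 0.3075 0.1155] [0.4861 0.3446 0.1303]
[[-0.13    0.1225]
 [-0.12    0.123 ]
 [-0.11    0.1231]
 [-0.1     0.1232]
 [-0.09    0.1231]
 [-0.08    0.1236]
 [-0.07    0.1228]] -0.1279951594874721
[[0.1144 0.1133 0.1132]
 [0.1155 0.1154 0.1141]
 [0.1182 0.1175 0.1187]
 [0.1198 0.1191 0.1189]
 [0.1226 0.122  0.1215]
 [0.1252 0.124  0.1243]
 [0.1271 0.1273 0.1269]
 [0.1293 0.1295 0.1302]
 [0.1332 0.1334 0.1318]
 [0.135  0.1364 0.1367]]
```

No droop: the handle is level and the head's top is at 0.143, as expected. I'm moving above the pin at a safe height and checking alignment.

```bash
python3 - <<'E'
from rig import *
from h import *
s=state();p=s["tool_pos"]
move_l([p[0],p[1],0.22],max_speed=0.2)
T=np.array([0.508-.0625,-0.018])
reach([*T,0.22],[np.pi,0,np.pi])
move_l([*T,0.17],max_speed=0.15)
s=state();print(s["time_s"],s["tool_pos"],s["tcp_rot"],s["wrist_force"],s["opening"],s["qpos"])
for n in["side","scene"]:
    c=calibration(n);q,d=read_camera(n);cv2.imwrite(f"pics/{n}4.png",q[:,:,::-1]);np.savez(f"{n}4.npz",p=q,d=d,K=c["K"],E=c["extrinsics"])
a=cv2.imread('pics/side4.png');b=cv2.imread('pics/scene4.png')
a=cv2.resize(a[100:290,240:440],None,fx=2,fy=2);b=cv2.resize(b[100:290,220:420],None,fx=2,fy=2)
cv2.imwrite('pics/c4.png',np.hstack([a,b]))
pp,w=cloud("scene4.npz");hsv=cv2.cvtColor(pp,cv2.COLOR_RGB2HSV)
m=(np.hypot(w[...,0]-.508,w[...,1]+.018)<.04)&(w[...,2]>.115)&(hsv[...,1]<70)
q=w[m];print(len(q),q.min(0),q.max(0),np.percentile(q[:,2],[2,98]))
t=q[q[:,2]>.187];print(len(t),t.min(0),t.max(0))
E
```

```text
11.2167 [ 0.44564285 -0.017539    0.17030907] [ 3.14153720e+00 -4.04275653e-04 -3.14085209e+00] [-0.53245759 -0.14518468 -2.1667785 ] 0.015907760190202715 [-3.93618791e-02  1.39138614e-01 -3.44849267e-01  1.08721462e+00
  3.92032887e-05 -4.01024349e-02]
3009 [ 0.47089047 -0.05618027  0.13557212] [0.53055943 0.0201748  0.44753122] [0.14228983 0.44448255]
2522 [ 0.47089047 -0.05618027  0.18712749] [0.52968802 0.0201748  0.44753122]
```

View pics/c4.png

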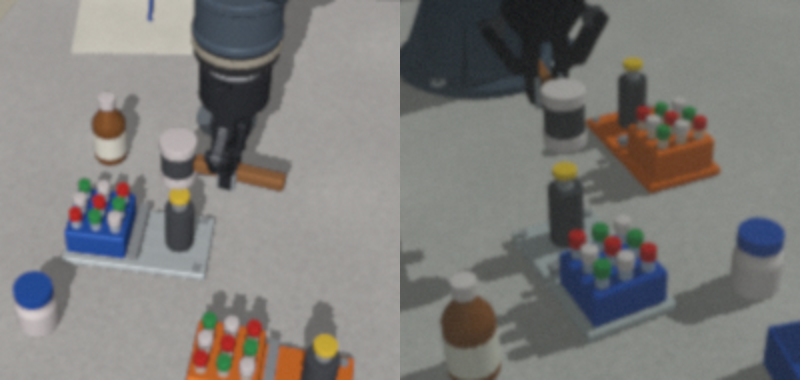

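In both views the head sits directly above the yellow cap (178 vs 180 and 565 vs 565 px in the crop). Now the first tap.

```bash
python3 - <<'E'
from rig import *
from h import *
T=[0.508-.0625,-0.018]
off=0.0366
move_l([*T,.122+off],max_speed=.1)
def tap(zface,v):
    move_l([*T,zface+off],max_speed=v)
    s=state();print(s["time_s"],"face",s["tool_pos"][2]-.0362,s["wrist_force"],s["tcp_rot"],s["opening"])
tap(.091,.2)
move_l([*T,.122+off],max_speed=.2)
s=state();print(s["tool_pos"],s["wrist_force"],s["tcp_rot"])
tap(.0868,.2)
move_l([*T,.150+off],max_speed=.2)
wait(.2)
s=state();print(s["time_s"],s["tool_pos"],s["wrist_force"],s["tcp_rot"])
for n in["side","scene"]:
    c=calibration(n);q,d=read_camera(n);cv2.imwrite(f"pics/{n}5.png",q[:,:,::-1]);np.savez(f"{n}5.npz",p=q,d=d,K=c["K"],E=c["extrinsics"])
a=cv2.imread('pics/side5.png');b=cv2.imread('pics/scene5.png')
a=cv2.resize(a[100:290,240:440],None,fx=2,fy=2);b=cv2.resize(b[100:290,220:420],None,fx=2,fy=2)
cv2.imwrite('pics/c5.png',np.hstack([a,b]))
for n in("scene","side"):
  for k in "04","5":
   for f in k:
    pp,w=cloud(n+f+".npz");hsv=cv2.cvtColor(pp,cv2.COLOR_RGB2HSV)
    m=(np.hypot(w[...,0]-.508,w[...,1]+.018)<.03)&(w[...,2]>.07)&(w[...,2]<.115)&(hsv[...,1]>120)&(abs(hsv[...,0].astype(int)-26)<9)
    q=w[m];print(n,f,len(q),np.percentile(q[:,2],[5,50,90]))
E
```

```text
11.8917 face 0.09172686649581108 [-0.29085738  0.23059843 -2.11319045] [ 3.14156618e+00 -1.22742371e-03  3.14159124e+00] 0.016001264468692423
[ 0.4464385  -0.01805378  0.16027198] [ 0.93167034  0.16889702 -3.21994981] [-3.14146874e+00  2.74519016e-03  3.14155272e+00]
12.525 face 0.08687847482922459 [-0.53126007 -0.27109505 -1.54533546] [ 3.14154223e+00 -1.83756451e-03  3.14156854e+00] 0.016339853491394725
13.1917 [ 0.44481021 -0.0179676   0.18565698] [ 0.59455122 -0.26000903 -3.57615882] [ 3.14151602e+00 -1.91831981e-03 -3.14158290e+00]
scene 0 82 [0.09781756 0.1035441  0.10474467]
scene 4 81 [0.09842038 0.10315536 0.10420665]
scene 5 89 [0.08197592 0.08811005 0.08978643]
side 0 73 [0.09619208 0.10270632 0.10433612]
side 4 67 [0.09757797 0.10235637 0.1041003 ]
side 5 81 [0.08102267 0.08759059 0.08959777]
```

View pics/c5.png

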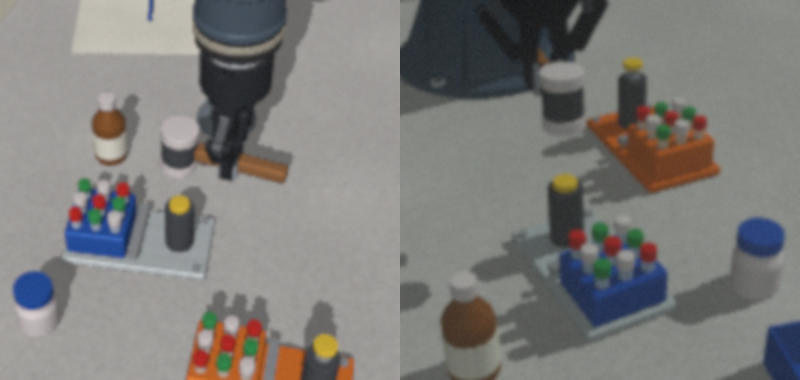

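The cap now sits on the collar and its top dropped about 15 mm in both views (0.0881 and 0.0876). The contact force was small, so I'll give one firmer tap for margin, then re-measure the mallet in the hand.

```bash
python3 - <<'E'
from rig import *
from h import *
np.set_printoptions(precision=4,suppress=True)
T=[0.508-.0625,-0.018]
off=0.0366
move_l([*T,.110+off],max_speed=.2)
move_l([*T,.0855+off],max_speed=.15)
s=state();print(s["time_s"],"face",s["tool_pos"][2]-.0362,s["wrist_force"],s["wrist_torque"])
move_l([*T,.150+off],max_speed=.2)
s=state();print(s["time_s"],s["tool_pos"],s["wrist_force"],s["wrist_torque"],s["tcp_rot"])
move_l([*T,.22],max_speed=.2)
yaw=-.40
t=np.array([.521,-.275])-.0625*np.array([np.cos(yaw),np.sin(yaw)])
reach([*t,.22],[np.pi,0,yaw+np.pi])
move_l([*t,.13],max_speed=.15)
s=state();print(s["time_s"],s["tool_pos"],s["tcp_rot"],s["qpos"])
for n in["side","scene","wrist"]:
    c=calibration(n);q,d=read_camera(n);cv2.imwrite(f"pics/{n}6.png",q[:,:,::-1]);np.savez(f"{n}6.npz",p=q,d=d,K=c["K"],E=c["extrinsics"])
a=cv2.imread('pics/side6.png');b=cv2.imread('pics/scene6.png')
a=cv2.resize(a[60:250,260:460],None,fx=2,fy=2);b=cv2.resize(b[120:310,90:290],None,fx=2,fy=2)
cv2.imwrite('pics/c6.png',np.hstack([a,b]))
for n in("scene","side"):
    pp,w=cloud(n+"6.npz");hsv=cv2.cvtColor(pp,cv2.COLOR_RGB2HSV)
    m=(np.hypot(w[...,0]-.508,w[...,1]+.018)<.03)&(w[...,2]>.07)&(w[...,2]<.115)&(hsv[...,1]>120)&(abs(hsv[...,0].astype(int)-26)<9)
    q=w[m];print(n,len(q),np.percentile(q[:,2],[5,50,90]))
    x,y,z=w[...,0],w[...,1],w[...,2]
    m=(np.hypot(x-.521,y+.275)<.032)&(z>.085)&(z<.17)&(hsv[...,1]<80);q=w[m];print(" head",len(q),q.min(0),q.max(0))
    t2=q[(q[:,2]>.146)];
    if len(t2)>20:
        A=np.c_[t2[:,:2]-[.521,-.275],np.ones(len(t2))];print(" top",len(t2),np.linalg.lstsq(A,t2[:,2],rcond=None)[0],np.median(t2,0),t2.min(0),t2.max(0))
E
```

```text
13.9583 face 0.08683214635006276 [-0.4     0.9507 -2.0356] [-0.0433  0.1386  0.0476]
14.4333 [ 0.4458 -0.018   0.1871] [ 0.903  -0.6899 -3.4826] [-0.0368  0.1479 -0.0167] [-3.1415  0.0014  3.1416]
16.425 [ 0.4639 -0.2504  0.1309] [-3.1415  0.001   2.7424] [-0.495   0.324  -0.2102  1.0355  0.     -0.0958]
scene 88 [0.0824 0.0881 0.0897]
 head 925 [ 0.4973 -0.2971  0.0975] [ 0.5459 -0.2524  0.1613]
 top 392 [-0.1459 -0.0299  0.1572] [ 0.5292 -0.2738  0.1581] [ 0.4973 -0.2952  0.1461] [ 0.5424 -0.2524  0.1613]
side 81 [0.0809 0.0873 0.0902]
 head 294 [ 0.5002 -0.2942  0.0972] [ 0.5411 -0.2476  0.1609]
 top 132 [ 0.0139 -0.1391  0.1574] [ 0.5229 -0.2685  0.1574] [ 0.5038 -0.2942  0.1468] [ 0.5403 -0.2487  0.1609]
```

View pics/c6.png

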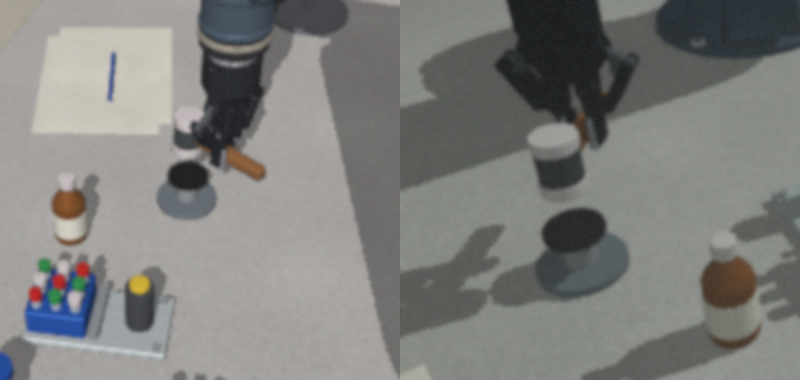

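The pin is unchanged at 0.0881 and 0.0873, so it's home. The head now looks about 3 mm high, a small upward tilt in the grip from the last tap. I'll measure the handle's slope so the tool can correct for it.

```bash
python3 - <<'E'
from h import *
np.set_printoptions(precision=4,suppress=True)
ax=np.array([np.cos(-.4),np.sin(-.4)])
def sl(f,c,yaw,zl):
    ax=np.array([np.cos(yaw),np.sin(yaw)]);pp,w=cloud(f);hsv=cv2.cvtColor(pp,cv2.COLOR_RGB2HSV)
    r=w[...,:2]-c;s=r@ax;t=r@[-ax[1],ax[0]]
    h=(hsv[...,0]<20)&(hsv[...,1]>90)&(s<-.075)&(s>-.125)&(abs(t)<.007)&(w[...,2]>zl)
    q=w[h];print(f,len(q),np.polyfit(s[h],q[:,2],1),np.median(q[:,2]))
sl("side3.npz",[.5455,.2925],-.35,.115);sl("side4.npz",[.508,-.018],0,.16);sl("side5.npz",[.508,-.018],0,.17);sl("side6.npz",[.521,-.275],-.4,.12)
# head top with eroded mask
for f,c,yaw,zt in(("scene3.npz",[.5455,.2925],-.35,.143),("scene4.npz",[.508,-.018],0,.194),("scene5.npz",[.508,-.018],0,.21),("scene6.npz",[.521,-.275],-.4,.156),("side6.npz",[.521,-.275],-.4,.156)):
    ax=np.array([np.cos(yaw),np.sin(yaw)]);pp,w=cloud(f);hsv=cv2.cvtColor(pp,cv2.COLOR_RGB2HSV)
    r=w[...,:2]-c
    m=(np.hypot(r[...,0],r[...,1])<.018)&(abs(w[...,2]-zt)<.008)&(hsv[...,1]<80)
    m=m&(hsv[...,2]>.75*np.percentile(hsv[...,2][m],90))
    A=np.c_[r[m]@ax,r[m]@[-ax[1],ax[0]],np.ones(m.sum())];z=w[...,2][m]
    for _ in range(4):
        k=np.linalg.lstsq(A,z,rcond=None)[0];e=abs(A@k-z);g=e<2.*np.median(e);A,z=A[g],z[g]
    print(f,m.sum(),k)
E
```

```text
side3.npz 167 [0.0044 0.1227] 0.12222781334357602
side4.npz 76 [0.0013 0.1733] 0.17322360612509868
side5.npz 99 [0.0468 0.1914] 0.18702154261953813
side6.npz 51 [0.0516 0.1373] 0.13241270877212025
scene3.npz 110 [-0.003  -0.0092  0.1434]
scene4.npz 124 [-0.0003  0.0107  0.1953]
scene5.npz 130 [ 0.0257 -0.0071  0.2131]
scene6.npz 164 [ 0.0386 -0.0053  0.1589]
side6.npz 85 [0.026  0.0196 0.1578]
```

The tilt is about 0.045 rad, nose up. I'll apply an equal tool pitch, recheck, then lower until contact.

```bash
python3 - <<'E'
from rig import *
from h import *
np.set_printoptions(precision=4,suppress=True)
yaw=-.40;c=np.array([.521,-.275])
ax=np.array([np.cos(yaw),np.sin(yaw)]);t=c-.0625*ax
o=[np.pi,-.045,yaw+np.pi]
move_l([*t,.11],o,max_speed=.08)
s=state();print(s["time_s"],s["tool_pos"],s["tcp_rot"],s["wrist_force"],s["wrist_torque"])
q,d=read_camera("scene");K=calibration("scene");np.savez("scene7.npz",p=q,d=d,K=K["K"],E=K["extrinsics"])
pp,w=cloud("scene7.npz");hsv=cv2.cvtColor(pp,cv2.COLOR_RGB2HSV);r=w[...,:2]-c
m=(np.hypot(r[...,0],r[...,1])<.018)&(abs(w[...,2]-.134)<.008)&(hsv[...,1]<80)
m=m&(hsv[...,2]>.75*np.percentile(hsv[...,2][m],90))
A=np.c_[r[m]@ax,r[m]@[-ax[1],ax[0]],np.ones(m.sum())];z=w[...,2][m]
for _ in range(4):
    k=np.linalg.lstsq(A,z,rcond=None)[0];e=abs(A@k-z);g=e<2.*np.median(e);A,z=A[g],z[g]
print("top plane",m.sum(),k)
f0=s["wrist_force"][2]
move_l([*t,.092],max_speed=.06)
for zc in np.arange(.0912,.0855,-.0008):
    move_l([*t,zc],max_speed=.02);wait(.1)
    s=state();print(round(zc,4),s["tool_pos"][2],s["wrist_force"][2],s["wrist_torque"])
    if s["wrist_force"][2]-f0>4:break
print(s["time_s"])
for n in["side","scene"]:
    q,d=read_camera(n);cv2.imwrite(f"pics/{n}7.png",q[:,:,::-1])
a=cv2.imread('pics/side7.png');b=cv2.imread('pics/scene7.png')
a=cv2.resize(a[60:250,260:460],None,fx=2,fy=2);b=cv2.resize(b[120:310,90:290],None,fx=2,fy=2)
cv2.imwrite('pics/c7.png',np.hstack([a,b]))
E
```

```text
16.975 [ 0.4635 -0.2507  0.1098] [ 3.1415 -0.0454  2.7416] [ 0.3264  0.3083 -2.4977] [0.0429 0.0852 0.0475]
top plane 174 [0.0163 0.0052 0.1346]
0.0912 0.0913633796090149 -3.4470137821943236 [ 0.0606  0.0813 -0.0089]
0.0904 0.09043398994644447 -2.4330039521876037 [ 0.0173  0.1187 -0.0468]
0.0896 0.08959737482482687 -2.316632488478943 [0.0558 0.1    0.0061]
0.0888 0.08878346191634713 -3.034540147705597 [0.0507 0.0824 0.0009]
0.088 0.08814290849213513 0.8418027130592849 [ 0.0673  0.1557 -0.0439]
0.0872 0.08774682304045202 11.369892470453408 [0.3336 0.713  0.0897]
19.575
```

View pics/c7.png

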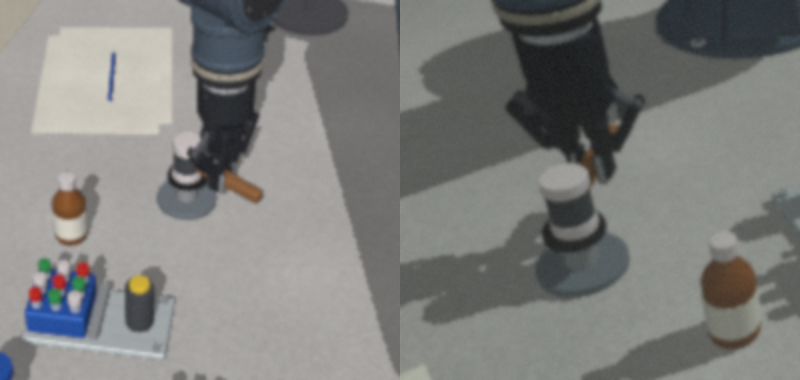

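The head sits centred on the black disc in both views, and contact came at the expected height. I'll ease up slightly, release and back off along the tool axis.

```bash
python3 - <<'E'
from rig import *
from h import *
np.set_printoptions(precision=4,suppress=True)
yaw=-.40;c=np.array([.521,-.275])
ax=np.array([np.cos(yaw),np.sin(yaw)]);t=c-.0625*ax
move_l([*t,.0879],max_speed=.02)
let_go();wait(.3)
s=state();print(s["time_s"],s["tool_pos"],s["opening"],s["wrist_force"])
move_l([*t,.20],max_speed=.08)
u=t-.1*ax
move_l([*u,.25],max_speed=.15);wait(.5)
s=state();print(s["time_s"],s["tool_pos"],s["wrist_force"])
for n in["side","scene"]:
    K=calibration(n);q,d=read_camera(n);cv2.imwrite(f"pics/{n}8.png",q[:,:,::-1]);np.savez(n+"8.npz",p=q,d=d,K=K["K"],E=K["extrinsics"])
    pp,w=cloud(n+"8.npz");hsv=cv2.cvtColor(pp,cv2.COLOR_RGB2HSV);r=w[...,:2]-c
    m=(np.hypot(r[...,0],r[...,1])<.035)&(abs(w[...,2]-.112)<.008)&(hsv[...,1]<80);q=w[m];print(n,"top",len(q),(q.min(0)+q.max(0))/2,np.median(q,0))
    A=np.c_[r[m]@ax,r[m]@[-ax[1],ax[0]],np.ones(m.sum())];z=w[...,2][m]
    for _ in range(4):
        k=np.linalg.lstsq(A,z,rcond=None)[0];e=abs(A@k-z);g=e<2.*np.median(e);A,z=A[g],z[g]
    print("top plane",m.sum(),k)
    m=(np.hypot(w[...,0]-.508,w[...,1]+.018)<.03)&(w[...,2]>.07)&(w[...,2]<.115)&(hsv[...,1]>120)&(abs(hsv[...,0].astype(int)-26)<9)
    print("cap",np.percentile(w[m][:,2],[5,50,90]))
a=cv2.imread('pics/side8.png');b=cv2.imread('pics/scene8.png')
a=cv2.resize(a[60:250,260:460],None,fx=2,fy=2);b=cv2.resize(b[120:310,90:290],None,fx=2,fy=2)
cv2.imwrite('pics/c8.png',np.hstack([a,b]))
E
```

```text
20.9 [ 0.4634 -0.2506  0.0879] 0.08568648700243066 [-0.084  -0.8751 -0.0377]
23.8417 [ 0.3714 -0.2118  0.2499] [0.4113 0.1345 0.4703]
side top 147 [ 0.5201 -0.2716  0.1102] [ 0.5202 -0.2684  0.1122]
top plane 147 [ 0.0204 -0.0384  0.112 ]
cap [0.0807 0.0872 0.0894]
scene top 346 [ 0.5197 -0.2745  0.1095] [ 0.5262 -0.2743  0.1128]
top plane 346 [-0.0327 -0.0217  0.1128]
cap [0.0819 0.0882 0.0895]
```

View pics/c8.png

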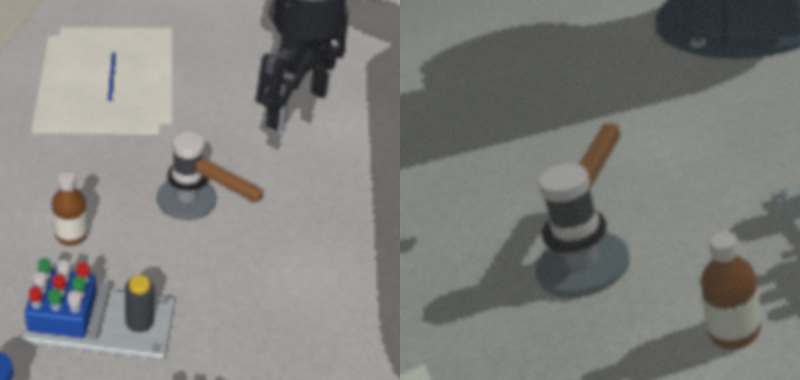

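View pics/scene8.png

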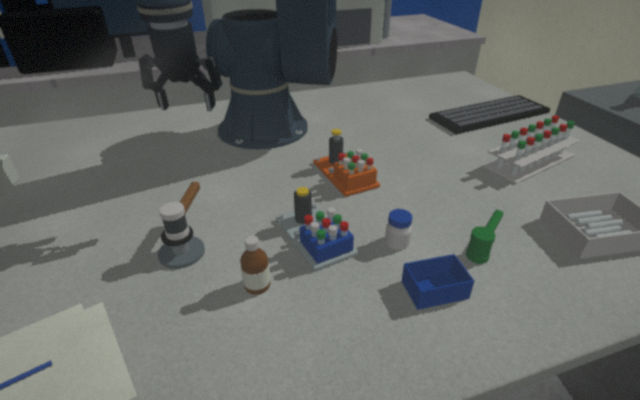

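The mallet stands upright and centred on the stand with its top at 0.112, the cap is seated, and the bottle, jar and bin haven't moved. The gripper is clear, so I'm handing in.

```bash
python3 -c "
from rig import *
job_done();print(state()['time_s'])"
```

```text
the job is handed in; nothing more can be done
the job is handed in; nothing more can be done
```

The job is handed in, and my last checks showed it complete. No verdict was reported. The final camera check ended at about 24 s on the robot's clock, against the 50 s limit.

- **Mallet pick-up:** I gripped the mallet by its handle, 62 mm from the head.
- **Pin:** I gave it three brisk taps at commanded mean speeds of 0.15–0.2 m/s. The third was for margin, because the second had shown little contact force. I could not read the pin's speed or travel directly. The cap top fell from about 0.103 m to 0.087–0.088 m in both cameras, which matches fully home at 0.088 m.
- **Mallet on the stand:** The taps tilted the mallet about 0.045 rad in the grip, so I pitched the tool to compensate before setting it down.
    - **Position:** The top face is at 0.112 m, as expected. The head is about 1–3 mm from the stand's centre.
    - **Upright:** Single-view fits of the top face gave slopes of 0.02–0.04 rad. The two cameras disagree in sign along the handle, so I take this as noise. The mallet looks upright, and the limit is 0.1 rad.
- **Surroundings:** The bottle, jar and bin look unmoved in the final scene picture. The gripper is open and well clear of everything.

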